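# Gauge the empty spring clamp of the burn-in rack

## Robot

A 6-joint arm with a two-finger parallel gripper is mounted at the origin on the work surface. World frame = base frame: x ahead of the robot, y to its left, z up, the work surface at z = 0. Lengths are in m, angles in degrees, forces in N, time in s.
With the tool pointing down it reaches from about 0.35 to 0.875 m from the base axis. Payload 4.2 kg.
Tool frame: the origin (TCP) lies midway between the tips of the shut fingers; the grasp point (between the pads) lies 19 mm behind it (r.pinch_z is the distance from the TCP to the grasp point, in m); z points along the fingers, y is the line along which they close (so a half turn about z gives the same grasp; the last joint's range is limited). The gripper opens to 87 mm and grips with 3 to 60 N. Pads are 19 mm wide; open, the fingers measure 117 mm over their backs; the gripper's body (75 mm by 190 mm) begins 51 mm behind the grasp point.
Start: joints at [-53.824, 22.042, 0.453, 0, -68.411, -14.817], TCP at [0.228, -0.582, 0.223] pointing down, gripper open.
Joint ranges: [-179.83, 179.83], [-69.29, 118.12], [-61.27, 80.66], [-181.25, 117.63], [-171.15, -9.14], [-177.46, 177.46]. Speed limits (degrees/s): [159.86, 159.86, 180, 180, 180, 180].

## Interface

Orientations are given as a 3x3 rotation matrix whose columns are the frame's x, y, z axes.
In Python, from station import r, imaging, models gives the robot as it stands. The module is installed in compiled form; this text tells all that it offers.
- The arm moves only by the tool apply_moves, never from a script. Its argument "moves" is a list of rows, each a list of 2 entries, a list of its own where there are three numbers: the shift along the tool's x, y, z in m, then the turn about the tool's z in degrees. A call has 1 to 5 rows; each row shifts and turns the commanded pose from where the row before left it, along the tool's axes as they then stand; what a row does not reach is not made up. A row lasts 1/12 s, in which the tool goes at most 41.7 mm and 7.16 degrees, less where a joint would pass 70% of its speed; a pose out of reach is approached as far as the arm can. A call is refused whole if a number of a shift passes 0.0417 or a number of a turn 7.16, either way. A call with a gripper value outside its range is refused whole. "hand" is the finger opening in m, from 0 to 0.087, set as the call begins (left out, the last holds). The fingers move at their own pace and stop on an object; the grip force is fixed at half the most. Time passes only in rows, so rows that do not move let the fingers close. It gives the time, the measured TCP pose, the force, the opening and the grip force at its end, in the units of the state.
- r.sense(): the state, without advancing time (a new reading comes with each control period).
- imaging.capture(name): name is "side" or "top" or "wrist"; returns a dict with "frame" (480x640x3 uint8, blue, green, red), "intrinsics" (3x3 intrinsics, pixels), "dist" ([k1, k2, p1, p2, k3] as OpenCV has them; the pictures are not rectified), "eye" and "orientation" of the camera in the world. Camera axes: x right, y down, z forward; pixel columns grow to the right and rows downward; lengths in m; the calibration is good to about 2 mm. A picture is of the moment at which its call begins. There is no depth.
- r.finish_job(): hands the job in; it is judged then, once.
Trained networks look in a picture, given as the dict that the camera call returned (one of the last four; its "shot" number tells which), for a name from the list of things; names that differ only in an ending like _2 or _b are one class to them, and where a whole thing is asked for, a point or a joint stands for the part that bears it (a point fixed in the world has none). Each returns a list of dicts, best first, with "confidence" (0 to 1); they miss things now and then, are a little off and sometimes report something else, mostly with a low value. They report only what shows in the picture. A call takes as long as a camera call. They do not tell look-alikes from the thing itself.
- models.cut_out(picture, target): "region" (480x640 bool, what is visible of it) and "extent" ([left, top, width, height] as shares, 0 to 1, of the picture: columns of its width, rows of its height, round what is visible of it).
- models.place_of(picture, target): "at" ([column, row] as shares, 0 to 1, of the picture: columns of its width, rows of its height: a listed point, or the origin of a listed thing).
The state is a dict: "time_s": time; "joints": joint angles; "joint_velocities": joint speeds; "effort": joint torques, N m; "tcp_pos": TCP position; "ee_rot": TCP orientation; "wrist_force": force on the tool from outside, world axes, zero at the start; "moment": the same for the moment, N m; "gripper_width": opening from 0.0 (shut) to 1.0 (fully open); "gripper_force": force on a finger pad.
Only numpy, scipy, OpenCV 4.12 (cv2) and the standard library are available. Lean on these libraries where they do the work, as an engineer would, in place of code of your own. Each camera call takes 0.05 s, during which the arm holds its last target. There are 200 camera calls.

## Task

Check the empty spring clamp in the middle of the burn-in rack: lift the thicker of the two steel gauge blades out of its block, hold it upright and slide it down between the two sprung cheeks, centred along them, feeling their drag, gently until the sharp rise in resistance tells that its foot is fully home on the clamp's floor. Let go and leave it standing upright in the clamp; leave the thin gauge in its block.

Things in the scene. Friction and masses are not known exactly. Their poses are not given: they have to be found in the camera images.
- thick_gauge: steel gauge blade, the thicker of two: 12 mm thick (y), 36 wide (x), 110 tall (z), 110 to 220 g; the lowest 6 mm narrow to 6 mm thick. Origin: centre of its foot. Stands upright in a slot of a grey block 64 x 56 x 40 mm (slot 30 mm deep, 1 mm play each side): 80 mm stand clear; lift over 35 mm to free it. Grip across its thickness, from above, near the top
- thin_gauge: like blade, 6 mm thick (3 mm at the foot), in its own like block beside the thick one's; which of the two is nearer the rack varies. Origin and axes as for the thick gauge. To be left alone
- rack: burn-in rack fixed to the bench: black base 120 (x) x 290 (y) x 20 mm, origin at the centre of its underside; four circuit boards stand on it at y = -130, -106, 106, 130 mm, their tops 105 mm above the bench. The clamp is at its centre. Its springs press each cheek on a 12 mm blade with 2 to 3 N: sliding in takes about 2 to 8 N, more than the blade's weight
- clamp_floor (a point): centre of the clamp's rigid floor, 20 mm above the bench, axes as the rack's. Two steel cheeks 44 mm long (x), 5 mm apart (y), each sprung to give way up to 14 mm; from 30 mm above the floor they flare to a mouth 27 mm wide at the top, 54 mm up. Open at both x ends. The blade's thickness goes along y, either way round; home, 56 mm of it stand out
Mind the look-alikes: they are no part of the job. What is shaped like the thick_gauge but brown, orange or purple is not meant.

How it is judged (in metres and radians):
On the way:
1. the thick gauge is held in the fingers while it slides, rubbing, between the clamp's cheeks (z of thick_gauge in the frame of clamp_floor below 0.045 m and horizontal distance between thick_gauge and clamp_floor below 0.02 m and contact force between thick_gauge and rack above 0.7 N and contact force between the fingers and thick_gauge above 1 N), for 0.1 s.
At the end, for the whole second after the job is handed in: the thick gauge stands at rest and released between the clamp's cheeks: its foot within 4 mm of the clamp floor, within 14 mm of the clamp's centre along the cheeks and 10 mm across them, upright within 10 degrees and squared to the cheeks within 11 degrees (z of thick_gauge in the frame of clamp_floor below 0.004 m and x of thick_gauge in the frame of clamp_floor between -0.014 and 0.014 m and y of thick_gauge in the frame of clamp_floor between -0.01 and 0.01 m and angle between thick_gauge's own z axis and vertical below 0.18 rad and angle between the y axis of thick_gauge and the y axis of clamp_floor, either way round below 0.2 rad and linear speed of thick_gauge below 0.02 m/s); the robot touches nothing.
It fails at once if the thin gauge is taken out or knocked over (moved more than 30 mm) (distance of thin_gauge from where it was at the start of the episode above 0.03 m).
It fails at once if the thick gauge is pressed on the rack with more than 50 N (contact force between thick_gauge and rack above 50 N).
It also fails if it takes over 45 s, if anything falls off the work surface, if the arm or the gripper's body presses on something with over 40 N, if the wrist force passes 120 N, or if a joint passes its speed limit or range.

## Working session

There is one attempt and no reset: what is moved stays moved. The work goes in short steps, Python scripts to look and compute and a tool call to move; the robot and the scene stay as the last step left them, time stands still between calls to the robot, and variables do not carry over. Pictures are saved under pics/ and viewed, at most 10 in all, crops included, and the job is handed in when it is done.

Besides the shell and the picture viewer there is one more tool, called after "Request:" by a JSON object that holds its "name" and its "arguments". apply_moves: Moves the arm, as the interface text tells. Its arguments: {"type":"object","properties":{"moves":{"type":"array"},"hand":{"type":"number"}},"required":["moves"]}

```bash
mkdir -p pics
python3 - <<'E'
from station import r, imaging, models
import cv2,numpy as np
s=r.sense(); print(s['time_s'],s['tcp_pos'],np.round(s['ee_rot'],3).tolist(),s['gripper_width'],s['wrist_force'],r.pinch_z)
a=[]
for n in ("side","top"):
    p=imaging.capture(n); print(n,p['eye'],np.round(p['orientation'],3).tolist(),p['intrinsics'],p['dist'])
    cv2.imwrite(f'pics/{n}0.png',p['frame'])
    for t in ("thick_gauge","thin_gauge","rack","clamp_floor"):
        try:
            for d in models.place_of(p,t): print(t,np.array(d['at'])*[640,480],d['confidence'])
        except Exception as e: print(t,e)
E
```

```text
0.0 [ 0.22743411 -0.58149457  0.22147478] [[-0.931, -0.364, -0.001], [-0.364, 0.931, 0.002], [0.0, 0.002, -1.0]] 0.9995234119106243 [-0.86451911  0.54389835 -0.19980552] 0.0187
side [0.51149448 0.59238904 0.60598191] [[-1.0, 0.004, 0.011], [-0.006, 0.664, -0.748], [-0.01, -0.748, -0.664]] [[581.26153327   0.         335.19756283]
 [  0.         581.26153327 237.16706088]
 [  0.           0.           1.        ]] [-0.06119502  0.          0.          0.          0.        ]
thick_gauge [357.312 208.8  ] 0.92
thick_gauge [361.28  252.384] 0.79
thick_gauge [376.    178.608] 0.75
thick_gauge [308.608 207.6  ] 0.59
thin_gauge [297.472 156.096] 0.83
rack [290.88  386.016] 0.83
clamp_floor [289.024 374.784] 0.95
clamp_floor [292.992 384.816] 0.59
top [ 0.50565528 -0.02413305  0.753674  ] [[0.025, -0.998, 0.066], [-0.999, -0.028, -0.047], [0.048, -0.065, -0.997]] [[522.43531256   0.         314.80947311]
 [  0.         522.43531256 232.17802415]
 [  0.           0.           1.        ]] [-0.0800643  0.         0.         0.         0.       ]
thick_gauge [382.208 226.416] 0.93
thick_gauge [314.816 286.896] 0.83
thick_gauge [440.768 302.304] 0.66
thick_gauge [380.288 284.784] 0.62
thin_gauge [479.68  214.512] 0.82
rack [147.52  215.184] 0.91
clamp_floor [145.28 214.8 ] 0.67
```

View pics/side0.png

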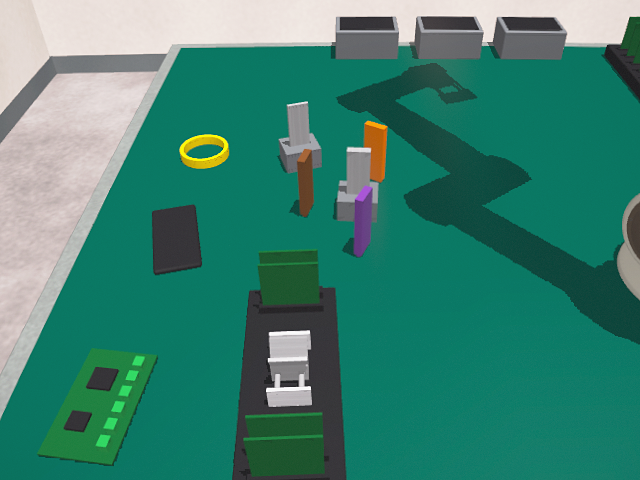

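View pics/top0.png

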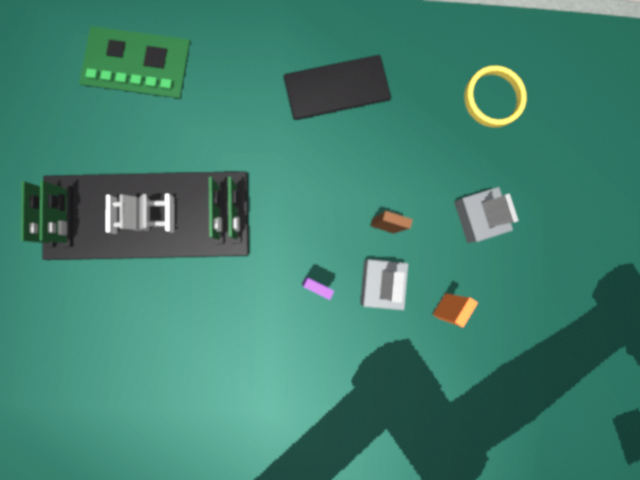

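Run:
```python
import cv2,numpy as np
t=cv2.imread('pics/top0.png'); s=cv2.imread('pics/side0.png')
a=cv2.resize(t[170:340,290:530],None,fx=3.3,fy=3.3,interpolation=cv2.INTER_CUBIC)
cv2.imwrite('pics/tc.png',a)
b=cv2.resize(s[90:260,270:400],None,fx=3.4,fy=3.4,interpolation=cv2.INTER_CUBIC)
cv2.imwrite('pics/sc.png',b)
```

```text
(no output)
```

View pics/tc.png

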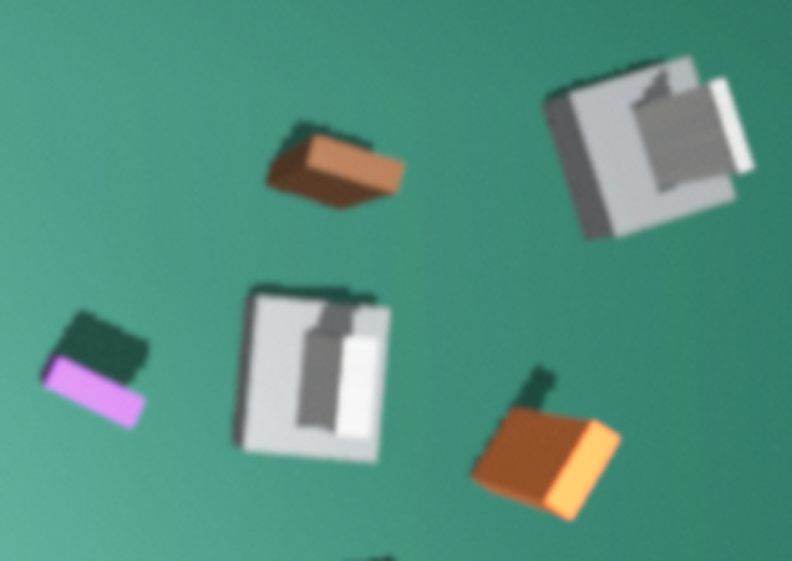

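View pics/sc.png

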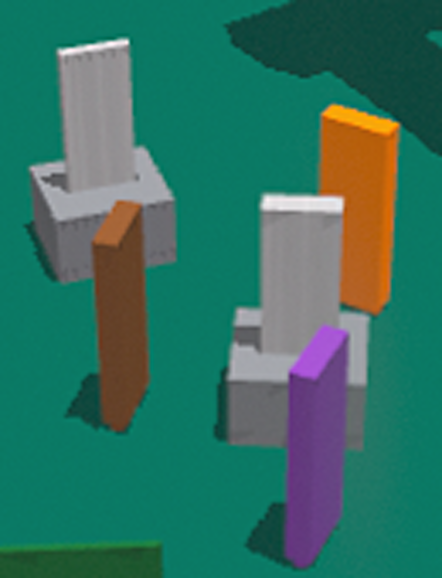

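```bash
cat > h.py <<'E'
import numpy as np,cv2
def ray(p,uv):
    q=cv2.undistortPoints(np.array([[uv]],float),p['intrinsics'],np.array(p['dist']))[0,0]
    d=np.array(p['orientation'])@[q[0],q[1],1]; return np.array(p['eye']),d/np.linalg.norm(d)
def plane(p,uv,z):
    e,d=ray(p,uv); return e+d*(z-e[2])/d[2]
def tri(obs):
    A=0;b=0;R=[ray(*o) for o in obs]
    for e,d in R:
        M=np.eye(3)-np.outer(d,d);A=A+M;b=b+M@e
    x=np.linalg.solve(A,b); return x,[np.linalg.norm(np.cross(x-e,d)) for e,d in R]
E
python3 - <<'E'
from station import r,imaging
from h import *
np.set_printoptions(precision=4,suppress=True)
t=imaging.capture('top');s=imaging.capture('side')
tc=lambda x,y:(290+x/3.3,170+y/3.3); sc=lambda x,y:(270+x/3.4,90+y/3.4)
T=[tc(*q) for q in((346,335),(380,338),(371,440),(336,434))]
S=[sc(*q) for q in((343,197),(262,197),(262,212),(343,213))]  # order unknown
print('thick top',tri([(t,np.mean(T,0)),(s,np.mean(S,0))]))
print([plane(t,q,.12)[:2] for q in T]); print([plane(s,q,.12)[:2] for q in S])
print('block',[plane(t,tc(*q),.04)[:2] for q in((258,295),(391,308),(378,462),(243,450))])
print('purple',tri([(t,tc(95,393)),(s,sc(319,353))]),'orange',tri([(t,tc(582,470)),(s,sc(360,121))]),'brown',tri([(t,tc(356,163)),(s,sc(117,222))]))
print('thin',tri([(t,tc(732,125)),(s,sc(95,47))]))
print('rack',[plane(t,q,.02)[:2] for q in((43,177),(248,172),(248,255),(43,258))])
print('cheek tops',[plane(t,q,.074)[:2] for q in((106,195),(106,232),(174,194),(174,231))])
E
```

```text
thick top (array([ 0.4837, -0.1586,  0.1167]), [np.float64(0.0006211730092324361), np.float64(0.0006211730092322885)])
[array([ 0.5022, -0.153 ]), array([ 0.5014, -0.1658]), array([ 0.4637, -0.163 ]), array([ 0.4656, -0.1499])]
[array([ 0.4662, -0.1597]), array([ 0.5025, -0.16  ]), array([ 0.5026, -0.1478]), array([ 0.4667, -0.1467])]
block [array([ 0.5176, -0.1319]), array([ 0.5135, -0.1882]), array([ 0.4493, -0.1837]), array([ 0.4532, -0.1269])]
purple (array([ 0.4791, -0.0611,  0.1075]), [np.float64(0.0007678609667300733), np.float64(0.0007678609667299403)]) orange (array([ 0.4533, -0.2479,  0.1066]), [np.float64(0.0005884067862999211), np.float64(0.0005884067862999474)]) brown (array([ 0.5677, -0.1582,  0.1082]), [np.float64(0.0003050748830633708), np.float64(0.0003050748830636725)])
thin (array([ 0.5854, -0.302 ,  0.1182]), [np.float64(0.00010190771881410818), np.float64(0.00010190771881420961)])
rack [array([0.6217, 0.3287]), array([0.6369, 0.0382]), array([0.5197, 0.0342]), array([0.5073, 0.3217])]
cheek tops [array([0.5916, 0.2176]), array([0.5433, 0.2151]), array([0.5954, 0.1288]), array([0.5471, 0.1267])]
```

Request:
{"name": "apply_moves", "arguments": {"moves": [[[-0.0262,0.0201,0],0],[[-0.0262,0.0201,0],0],[[-0.0262,0.0201,0],0],[[-0.0262,0.0201,0],0],[[-0.0262,0.0201,0],0]], "hand": 0.05}}

```text
time_s: 1.02
tcp_pos: [0.3135, -0.4395, 0.2227]
ee_rot: [[-0.932, -0.364, 0.0], [-0.364, 0.932, -0.0], [-0.0, -0.0, -1.0]]
wrist_force: [0.0, 0.6, 0.6]
gripper_width: 0.706
gripper_force: 0.0
```

Request:
{"name": "apply_moves", "arguments": {"moves": [[[-0.0262,0.0201,0],0],[[-0.0262,0.0201,0],0],[[-0.0262,0.0201,0],0],[[-0.0262,0.0201,0],0],[[-0.0262,0.0201,0],0]]}}

```text
time_s: 1.43
tcp_pos: [0.3991, -0.2979, 0.2229]
ee_rot: [[-0.931, -0.364, 0.001], [-0.364, 0.931, -0.0], [-0.001, -0.0, -1.0]]
wrist_force: [0.7, -0.5, -1.1]
gripper_width: 0.579
gripper_force: 0.0
```

Request:
{"name": "apply_moves", "arguments": {"moves": [[[-0.0262,0.0201,0],0],[[-0.0262,0.0201,0],0],[[-0.0262,0.0201,0],0],[[-0.0262,0.0201,0],0],[[-0.0262,0.0201,0],0]]}}

```text
time_s: 1.85
tcp_pos: [0.4845, -0.1566, 0.2229]
ee_rot: [[-0.931, -0.364, 0.001], [-0.364, 0.931, -0.0], [-0.001, -0.0, -1.0]]
wrist_force: [0.7, -1.2, 0.4]
gripper_width: 0.573
gripper_force: 0.0
```

Request:
{"name": "apply_moves", "arguments": {"moves": [[[0,0,0],6.4],[[0,0,0],6.4],[[0,0,0],6.4],[[0,0,0],6.4],[[0,0,0],0]]}}

```text
time_s: 2.27
tcp_pos: [0.4839, -0.1579, 0.2226]
ee_rot: [[-0.997, 0.075, 0.0], [0.075, 0.997, 0.0], [-0.0, 0.0, -1.0]]
wrist_force: [0.2, -1.2, 0.3]
gripper_width: 0.575
gripper_force: 0.0
```

Run:
```python
from station import r,imaging,models
from h import *
np.set_printoptions(precision=4,suppress=True)
s=r.sense();print(s['time_s'],s['tcp_pos'],s['ee_rot'],s['wrist_force'])
p=imaging.capture('wrist');print(p['eye'],p['orientation'],p['intrinsics'],p['dist'])
cv2.imwrite('pics/w1.png',p['frame'])
np.save('w1.npy',p,allow_pickle=True)
```

```text
2.2667 [ 0.4839 -0.1579  0.2226] [[-0.9972  0.0754  0.0002]
 [ 0.0754  0.9972  0.    ]
 [-0.0002  0.     -1.    ]] [ 0.1737 -1.1592  0.3408]
[ 0.4125 -0.1522  0.3841] [[ 0.0742  0.9618  0.2636]
 [ 0.9972 -0.0715 -0.02  ]
 [-0.0004  0.2644 -0.9644]] [[404.0196   0.     313.1809]
 [  0.     404.0196 245.6593]
 [  0.       0.       1.    ]] [-0.0807  0.      0.      0.      0.    ]
```

View pics/w1.png

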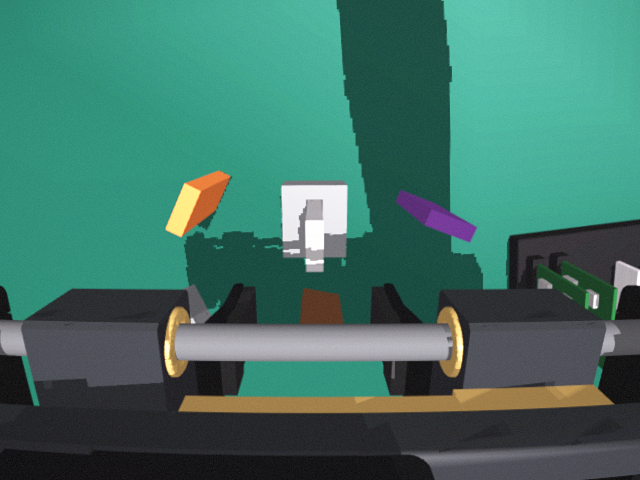

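Run:
```python
from h import *
np.set_printoptions(precision=4,suppress=True)
p=np.load('w1.npy',allow_pickle=True).item()
f=p['frame']
print(f[245,295:335].mean(1).astype(int)); print(f[228,295:335].mean(1).astype(int)); print(f[212:280,314].mean(1).astype(int))
for z in (.116,.12): print([plane(p,q,z)[:2] for q in((306,222),(323,222),(306,271),(323,271),(314.5,246.5))])
print([plane(p,q,.04)[:2] for q in((282,186),(346,185))])
```

```text
[121 124 125 119 123 120 122 121 120 125 205 254 255 254 254 254 254 254
 254 254 254 254 254 254 254 254 254 255 249 140 121 122 124 120 127 127
 120 122 123 122]
[237 238 219 133 120 124 124 123 119 132 230 255 254 254 253 254 254 254
 254 254 254 254 254 253 254 254 254 254 252 241 238 238 239 237 237 238
 239 237 237 238]
[176 174 173 173 178 173 174 178 240 255 254 254 254 254 254 253 254 254
 254 254 254 254 254 253 254 253 253 254 254 253 254 254 254 254 253 253
 254 255 218 170 169 171 169 170 169 171 171 168 193 255 255 255 215 171
 174 179 174 178 175 149  83  61  57  54  58  59  59  54]
[array([ 0.4689, -0.1614]), array([ 0.4697, -0.1499]), array([ 0.5038, -0.1641]), array([ 0.5047, -0.1523]), array([ 0.4865, -0.1569])]
[array([ 0.468 , -0.1612]), array([ 0.4689, -0.1499]), array([ 0.5024, -0.164 ]), array([ 0.5033, -0.1523]), array([ 0.4854, -0.1568])]
[array([ 0.4521, -0.1819]), array([ 0.4553, -0.1275])]
```

Request:
{"name": "apply_moves", "arguments": {"moves": [[[0,0.0005,0.026],0],[[0,0,0.032],0],[[0,0,0.032],0],[[0,0,0.03],0],[[0,0,0.014],0]]}}

```text
time_s: 2.73
tcp_pos: [0.4815, -0.1575, 0.0851]
ee_rot: [[-0.997, 0.072, -0.006], [0.072, 0.997, 0.001], [0.006, 0.0, -1.0]]
wrist_force: [0.1, 1.0, 0.1]
gripper_width: 0.574
gripper_force: 0.0
```

Request:
{"name": "apply_moves", "arguments": {"moves": [[[0,0,0],0],[[0,0,0],0],[[0,0,0],0],[[0,0,0],0],[[0,0,0],0]], "hand": 0.0}}

```text
time_s: 3.15
tcp_pos: [0.4849, -0.1577, 0.09]
ee_rot: [[-0.997, 0.073, 0.003], [0.073, 0.997, -0.0], [-0.003, 0.0, -1.0]]
wrist_force: [0.2, -0.4, 0.1]
gripper_width: 0.281
gripper_force: 0.0
```

Request:
{"name": "apply_moves", "arguments": {"moves": [[[0,0,0],0],[[0,0,0],0]]}}

```text
time_s: 3.32
tcp_pos: [0.4843, -0.1576, 0.0893]
ee_rot: [[-0.997, 0.074, 0.002], [0.074, 0.997, -0.0], [-0.002, 0.0, -1.0]]
wrist_force: [-0.9, 1.6, 3.9]
gripper_width: 0.134
gripper_force: 30.0
```

Request:
{"name": "apply_moves", "arguments": {"moves": [[[0,0,-0.008],0],[[0,0,-0.012],0],[[0,0,-0.014],0],[[0,0,-0.014],0],[[0,0,-0.016],0]]}}

```text
time_s: 3.73
tcp_pos: [0.4832, -0.1575, 0.1531]
ee_rot: [[-0.997, 0.074, -0.001], [0.074, 0.997, 0.0], [0.001, 0.0, -1.0]]
wrist_force: [0.2, 0.3, -2.1]
gripper_width: 0.135
gripper_force: 30.0
```

Request:
{"name": "apply_moves", "arguments": {"moves": [[[0,0,-0.018],0],[[0,0,-0.02],0],[[0,0,-0.02],0],[[0,0,-0.014],0],[[0,0,0],0]]}}

```text
time_s: 4.15
tcp_pos: [0.4855, -0.1579, 0.2283]
ee_rot: [[-0.997, 0.073, 0.007], [0.073, 0.997, -0.001], [-0.007, -0.0, -1.0]]
wrist_force: [0.9, 0.1, -1.3]
gripper_width: 0.136
gripper_force: 30.0
```

Run:
```python
from station import r,imaging,models
from h import *
np.set_printoptions(precision=4,suppress=True)
s=r.sense();print(s['time_s'],s['tcp_pos'],s['joints'],s['wrist_force'],s['gripper_width'])
for n in('side','top'):
    p=imaging.capture(n); np.save(n+'1.npy',p,allow_pickle=True)
    for d in models.place_of(p,'thick_gauge'): print(np.array(d['at'])*[640,480],d['confidence'])
    for d in models.place_of(p,'clamp_floor'): print('cf',plane(p,np.array(d['at'])*[640,480],.02),d['confidence'])
    for d in models.place_of(p,'rack'): print('rack',plane(p,np.array(d['at'])*[640,480],.0),d['confidence'])
    c=p['frame']; cv2.imwrite(f'pics/{n}1.png',c)
S=np.load('side1.npy',allow_pickle=True).item()['frame'];T=np.load('top1.npy',allow_pickle=True).item()['frame']
cv2.imwrite('pics/m.png',np.hstack([cv2.resize(S[:,200:440],(400,600*400//400))[:600],cv2.resize(T[160:280,30:110+150],(400,600))]) if 0 else np.hstack([cv2.resize(S[60:460,220:420],(300,600)),cv2.resize(cv2.resize(T[150:270,30:260],None,fx=2.17,fy=2.17,interpolation=cv2.INTER_CUBIC)[:,:499],(499,260)).repeat(1,0) if 0 else np.vstack([cv2.resize(T[160:280,30:260],(498,260),interpolation=cv2.INTER_CUBIC),cv2.resize(S[270:430,220:480],(498,340),interpolation=cv2.INTER_CUBIC)])]))
```

```text
4.15 [ 0.4855 -0.1579  0.2283] [  0.2606  10.3921 -15.1209   0.0649 -64.0865 -94.4922] [ 0.91    0.0556 -1.2926] 0.13626793122444236
[307.008 208.176] 0.86
[373.12 178.8 ] 0.78
[361.28  253.488] 0.72
[358.528 133.104] 0.66
cf [0.5745 0.1812 0.02  ] 0.87
rack [0.573  0.1804 0.    ] 0.72
[383.296 224.592] 0.83
cf [0.5709 0.177  0.02  ] 0.63
rack [0.5725 0.1856 0.    ] 0.67
rack [ 0.59   -0.3025  0.    ] 0.67
```

View pics/m.png

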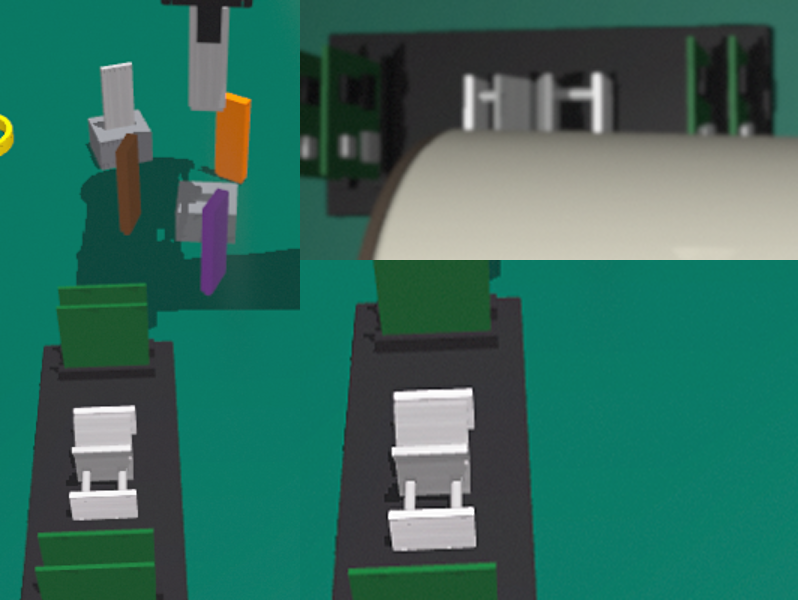

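Run:
```python
from h import *
np.set_printoptions(precision=4,suppress=True,linewidth=200)
t=np.load('top1.npy',allow_pickle=True).item(); s=np.load('side1.npy',allow_pickle=True).item()
f=t['frame'].mean(2).astype(int)
print('row202',f[202,100:180]); print('row 198',f[198,100:180])
f0=cv2.imread('pics/top0.png').mean(2).astype(int); print('row213',f0[213,100:180]);print('col128',f0[185:240,128]); print('col143',f0[185:240,143])
g=s['frame'].mean(2).astype(int); print('side col288',g[325:412,288])
print('mouth top',[plane(t,q,.074) for q in((121,213),(141,213),(131,213))])
print('near cheek top edge side',[plane(s,q,.074) for q in((268.6,360.8),(307.7,360.8))],'far',[plane(s,q,.074) for q in((269.6,332.6),(310.3,332.6))])
```

```text
row202 [ 43  43  44  45  56 106 172 218 223 192 137 102 104 120 130 138 137 134 136 145 151 145 125 108 100 102 103 102 104 103 102 102 101 103 103  96  83  73  77  93 113 123 132 146 150 142 122 100  92
  91  90  91  92 104 130 155 167 170 171 172 172 174 175 178 190 217 229 230 209 158 115  98  90  76  52  32  31  41  44  49]
row 198 [ 43  42  43  44  56 104 171 218 223 193 138 102  95  94  91  86  73  57  58  96 131 140 125 109 102 101 102 103 103 102 102 101 102 103 102  94  78  67  69  86 110 124 132 145 150 140 111  77  54
  38  28  22  19  21  21  24  23  24  25  27  38  43  47  63 124 191 226 230 208 157 115  97  90  76  52  35  36  43  45  48]
row213 [ 66  67  70  69 100 197 251 255 254 247 194 147 139 138 137 134 118  90  94 148 194 201 178 152 147 147 149 150 150 149 148 148 149 150 150 140 121 109 114 139 164 178 192 210 218 203 166 125 104
  85  59  39  36  35  34  36  35  36  37  40  50  61  73  87 147 230 253 254 252 225 166 143 137 123  91  55  51  68  75  77]
col128 [ 67  67  66  67  67  67  67  67  69  81 109 136 149 149 150 150 150 149 150 149 150 151 150 150 149 1
[... 286 characters left out ...]
10 210 204 184 151 122 101  84  78  79
  78  80  79  79  80  80]
side col288 [ 55  56  56  55  53  39 244 251 249 237 180 195 207 199 190 192 192 189 189 192 193 195 193 191 189 189 190 190 187 189 194 195 228 241 243 235 157 115 118 119 126 131 130 129 128 130 130 133 132
 128 130 129 127 133 135  89  36  35  58  56  51  40 241 250 248 252 172 189 190 186 189 185 185 188 191 185 183 183 183 187 170  74  52  55  58  55  57]
mouth top [array([0.5686, 0.1967, 0.074 ]), array([0.5693, 0.1706, 0.074 ]), array([0.5689, 0.1837, 0.074 ])]
near cheek top edge side [array([0.5935, 0.2007, 0.074 ]), array([0.5497, 0.2006, 0.074 ])] far [array([0.5959, 0.1605, 0.074 ]), array([0.5483, 0.1605, 0.074 ])]
```

Request:
{"name": "apply_moves", "arguments": {"moves": [[[0,0,0],-6.8],[[-0.008,0.02,0],0],[[-0.008,0.026,0],0],[[-0.008,0.028,0],0],[[-0.008,0.028,0],0]]}}

```text
time_s: 4.97
tcp_pos: [0.5112, -0.0534, 0.224]
ee_rot: [[-0.999, -0.044, -0.001], [-0.044, 0.999, -0.0], [0.001, -0.0, -1.0]]
wrist_force: [0.4, -0.1, -1.7]
gripper_width: 0.137
gripper_force: 30.0
```

Request:
{"name": "apply_moves", "arguments": {"moves": [[[-0.008,0.028,0],0],[[-0.008,0.028,0],0],[[-0.008,0.028,0],0],[[-0.008,0.028,0],0],[[-0.008,0.028,0],0]]}}

```text
time_s: 5.38
tcp_pos: [0.5449, 0.0888, 0.224]
ee_rot: [[-0.999, -0.045, -0.001], [-0.045, 0.999, -0.0], [0.001, -0.0, -1.0]]
wrist_force: [0.4, 0.1, -0.6]
gripper_width: 0.132
gripper_force: 30.0
```

Request:
{"name": "apply_moves", "arguments": {"moves": [[[-0.008,0.028,0],0],[[-0.008,0.028,0],0],[[-0.008,0.02,0],0],[[-0.0065,0.0177,0],0],[[0,0,0],0]]}}

```text
time_s: 5.8
tcp_pos: [0.5722, 0.1854, 0.2232]
ee_rot: [[-0.999, -0.048, -0.0], [-0.048, 0.999, -0.0], [0.0, -0.0, -1.0]]
wrist_force: [0.9, -0.6, -0.6]
gripper_width: 0.136
gripper_force: 30.0
```

Run:
```python
from station import r,imaging
from h import *
np.set_printoptions(precision=4,suppress=True)
s=r.sense();print(s['time_s'],s['tcp_pos'],s['ee_rot'],s['joints'],s['wrist_force'],s['gripper_width'])
w=imaging.capture('wrist');q=imaging.capture('side');np.save('w2.npy',w,allow_pickle=True);np.save('side2.npy',q,allow_pickle=True)
S=q['frame']
cv2.imwrite('pics/m2.png',np.hstack([cv2.resize(w['frame'],(480,360)),cv2.resize(S[200:440,180:390],(315,360))]))
```

```text
5.8 [0.5722 0.1854 0.2232] [[-0.9989 -0.0476 -0.0003]
 [-0.0476  0.9989 -0.    ]
 [ 0.0003 -0.     -1.    ]] [  33.3606   19.7382   -2.9383   -0.01    -67.3397 -120.6307] [ 0.9055 -0.5747 -0.6255] 0.13599170620027962
```

View pics/m2.png

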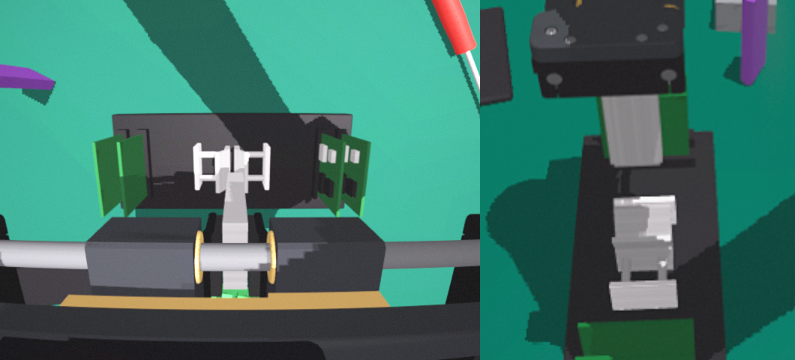

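Run:
```python
from station import r
from h import *
np.set_printoptions(precision=4,suppress=True,linewidth=200)
w=np.load('w2.npy',allow_pickle=True).item(); f=w['frame'].mean(2).astype(int)
print(f[205,250:370]); print(f[215,250:370]); print('corners',f[160,140:165],f[160,460:480])
print(r.sense()['tcp_pos'])
k=4/3
print('rack back edge',[plane(w,(q[0]*k,q[1]*k),.02)[:2] for q in((113,115),(351,114))])
cv2.imwrite('pics/w2c.png',cv2.resize(w['frame'][170:300,240:380],None,fx=4.2,fy=4.2,interpolation=cv2.INTER_CUBIC))
```

```text
[ 86  90  88  93  89  85  87 148 255 255 255 255 255 255 255 253 255 255 255 255 255 255 255 255 255 255 255 255 255 255 255 255 255 255 255 239 246 255 255 255 255 254 249 248 247 247 248 248 249
 247 248 247 248 248 250 248 221 131  87  60  45  87 184 239 237 234 233 234 234 235 234 235 233 232 232 239 254 255 255 255 255 255 255 238 229 231 229 230 230 227 230 230 229 230 230 230 230 229
 229 228 229 227 227 229 241 249 249 248 250 241 159  56  40  45  45  40  48  43  48  47]
[ 83  86  91  87  88  86  82 103 247 255 255 255 255 255 255 246 238 239 221 124  88  90  91  93  94  91  93  87  91  92  92  90  81  54  41  53 176 255 255 255 255 254 249 247 247 247 248 249 248
 249 247 248 248 249 250 249 232 135  81  41  41  91 188 237 236 232 232 232 233 235 235 234 232 232 234 242 254 255 255 250 222 130  47  38  48  45  44  46  42  43  44  43  45  43  48  41  41  46
  40  68 148 211 224 228 242 249 249 249 248 233 114  44  40  44  42  47  48  46  45  47]
corners [141 146 141 146 144 142 143 142 138 113  80  78  83  80  81  83  81  79  82  79  75  78  82  83  79] [112 109 115 109 111 110 111 112 100 108 142 148 146 145 149 148 147 147 146 147]
[0.571  0.1827 0.2235]
rack back edge [array([0.5218, 0.0374]), array([0.5069, 0.321 ])]
```

View pics/w2c.png

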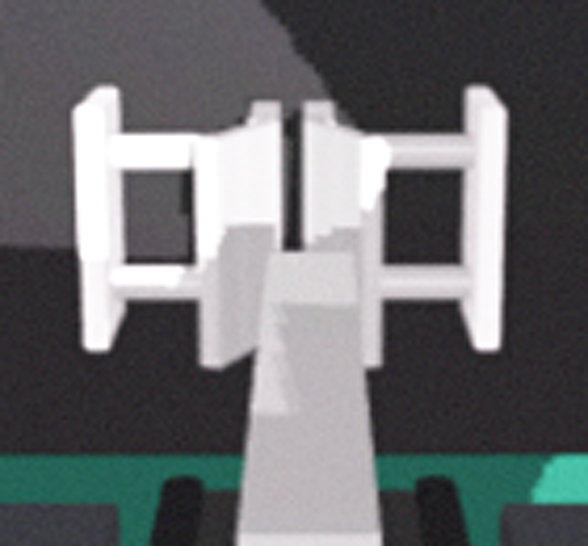

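Run:
```python
from station import r
from h import *
np.set_printoptions(precision=4,suppress=True,linewidth=200)
w=np.load('w2.npy',allow_pickle=True).item()
c=lambda x,y:(240+x/4.2,170+y/4.2)
print('gap',[plane(w,c(x,190),.05)[:2] for x in(281,303)])
print('gap lower',[plane(w,c(x,130),.03)[:2] for x in(283,302)])
print('mouth',[plane(w,c(*q),.074)[:2] for q in((209,140),(209,368),(372,140),(372,368))])
print('plates',[plane(w,c(*q),.074)[:2] for q in((87,350),(487,350),(95,90),(485,90))])
print('blade',[plane(w,c(*q),.150)[:2] for q in((265,300),(357,302))], plane(w,c(311,252),.144)[:2])
print('top of visible',[plane(w,c(*q),.2)[:2] for q in((240,535),(382,535))])
```

```text
gap [array([0.5659, 0.18  ]), array([0.5657, 0.1844])]
gap lower [array([0.557 , 0.1797]), array([0.5568, 0.1837])]
mouth [array([0.5525, 0.1665]), array([0.5965, 0.168 ]), array([0.551 , 0.1966]), array([0.595 , 0.1991])]
plates [array([0.5941, 0.1446]), array([0.5903, 0.2209]), array([0.5442, 0.1452]), array([0.5408, 0.2167])]
blade [array([0.5625, 0.1792]), array([0.5622, 0.1923])] [0.5566 0.1855]
top of visible [array([0.5779, 0.1781]), array([0.5771, 0.1947])]
```

Request:
{"name": "apply_moves", "arguments": {"moves": [[[-0.001,0,0.012],0],[[0,0,0.018],0],[[0,0,0.018],0],[[0,0,0.012],0],[[0,0,0],0]]}}

```text
time_s: 6.32
tcp_pos: [0.5701, 0.1803, 0.1613]
ee_rot: [[-0.999, -0.043, -0.007], [-0.043, 0.999, -0.003], [0.007, -0.003, -1.0]]
wrist_force: [-0.4, 0.5, -3.1]
gripper_width: 0.134
gripper_force: 30.0
```

Request:
{"name": "apply_moves", "arguments": {"moves": [[[0,0,0.005],0],[[0,0,0.005],0],[[0,0,0.004],0],[[0,0,0.004],0],[[0,0,0.002],0]]}}

```text
time_s: 6.73
tcp_pos: [0.5722, 0.1823, 0.1443]
ee_rot: [[-0.999, -0.045, -0.0], [-0.045, 0.999, 0.0], [0.0, 0.0, -1.0]]
wrist_force: [-0.0, 1.1, -0.4]
gripper_width: 0.134
gripper_force: 30.0
```

Request:
{"name": "apply_moves", "arguments": {"moves": [[[0,0,0.003],0],[[0,0,0.003],0],[[0,0,0.003],0],[[0,0,0.003],0],[[0,0,0.002],0]]}}

```text
time_s: 7.15
tcp_pos: [0.5723, 0.1822, 0.1303]
ee_rot: [[-0.999, -0.045, -0.0], [-0.045, 0.999, -0.0], [0.0, -0.0, -1.0]]
wrist_force: [-0.7, -0.0, 2.5]
gripper_width: 0.133
gripper_force: 30.0
```

Request:
{"name": "apply_moves", "arguments": {"moves": [[[0,0,0.002],0],[[0,0,0.002],0],[[0,0,0.002],0],[[0,0,0.002],0],[[0,0,0.002],0]]}}

```text
time_s: 7.57
tcp_pos: [0.5735, 0.1828, 0.1221]
ee_rot: [[-0.999, -0.045, 0.003], [-0.045, 0.999, 0.001], [-0.004, 0.001, -1.0]]
wrist_force: [1.0, -0.0, 1.6]
gripper_width: 0.132
gripper_force: 30.0
```

Request:
{"name": "apply_moves", "arguments": {"moves": [[[0,0,0.002],0],[[0,0,0.002],0],[[0,0,0.002],0],[[0,0,0.002],0],[[0,0,0.002],0]]}}

```text
time_s: 7.98
tcp_pos: [0.5722, 0.1824, 0.1101]
ee_rot: [[-0.999, -0.045, -0.0], [-0.045, 0.999, -0.0], [0.0, -0.0, -1.0]]
wrist_force: [0.6, -0.5, 1.8]
gripper_width: 0.13
gripper_force: 30.0
```

Request:
{"name": "apply_moves", "arguments": {"moves": [[[0,0,0.002],0],[[0,0,0.002],0],[[0,0,0.001],0],[[0,0,0.001],0],[[0,0,0.001],0]]}}

```text
time_s: 8.4
tcp_pos: [0.5722, 0.1824, 0.1035]
ee_rot: [[-0.999, -0.045, -0.0], [-0.045, 0.999, -0.0], [0.0, -0.0, -1.0]]
wrist_force: [1.1, 0.4, 1.7]
gripper_width: 0.136
gripper_force: 30.0
```

Expected home near TCP z ≈ 0.099; 0.5 mm steps now.

Request:
{"name": "apply_moves", "arguments": {"moves": [[[0,0,0.001],0],[[0,0,0.001],0],[[0,0,0.0005],0],[[0,0,0],0]]}}

```text
time_s: 8.73
tcp_pos: [0.5723, 0.1823, 0.1009]
ee_rot: [[-0.999, -0.045, -0.0], [-0.045, 0.999, -0.0], [0.0, -0.0, -1.0]]
wrist_force: [1.9, -0.4, 0.4]
gripper_width: 0.136
gripper_force: 30.0
```

Request:
{"name": "apply_moves", "arguments": {"moves": [[[0,0,0.0005],0],[[0,0,0.0005],0],[[0,0,0],0]]}}

```text
time_s: 8.98
tcp_pos: [0.5723, 0.1824, 0.1]
ee_rot: [[-0.999, -0.045, 0.0], [-0.045, 0.999, 0.0], [-0.0, 0.0, -1.0]]
wrist_force: [0.7, -0.1, 1.7]
gripper_width: 0.134
gripper_force: 30.0
```

Request:
{"name": "apply_moves", "arguments": {"moves": [[[0,0,0.0005],0],[[0,0,0.0005],0],[[0,0,0],0]]}}

```text
time_s: 9.23
tcp_pos: [0.5724, 0.1824, 0.0994]
ee_rot: [[-0.999, -0.045, 0.0], [-0.045, 0.999, -0.0], [-0.0, -0.0, -1.0]]
wrist_force: [-0.5, -0.1, 3.3]
gripper_width: 0.132
gripper_force: 30.0
```

Request:
{"name": "apply_moves", "arguments": {"moves": [[[0,0,0.0005],0],[[0,0,0],0]]}}

```text
time_s: 9.4
tcp_pos: [0.5724, 0.1824, 0.0993]
ee_rot: [[-0.999, -0.045, 0.001], [-0.045, 0.999, 0.0], [-0.001, -0.0, -1.0]]
wrist_force: [-2.0, -0.3, 4.6]
gripper_width: 0.137
gripper_force: 30.0
```

Request:
{"name": "apply_moves", "arguments": {"moves": [[[0,0,0.0005],0],[[0,0,0],0],[[0,0,0],0]]}}

```text
time_s: 9.65
tcp_pos: [0.5725, 0.1824, 0.0993]
ee_rot: [[-0.999, -0.045, 0.001], [-0.045, 0.999, 0.0], [-0.001, -0.0, -1.0]]
wrist_force: [-1.2, 0.7, 7.3]
gripper_width: 0.133
gripper_force: 30.0
```

Request:
{"name": "apply_moves", "arguments": {"moves": [[[0,0,0.0005],0],[[0,0,0],0],[[0,0,0],0]]}}

```text
time_s: 9.9
tcp_pos: [0.5726, 0.1824, 0.0993]
ee_rot: [[-0.999, -0.045, 0.001], [-0.045, 0.999, 0.0], [-0.001, -0.0, -1.0]]
wrist_force: [-2.9, 0.4, 10.4]
gripper_width: 0.134
gripper_force: 30.0
```

Resistance jumped from 2 to 10 N while the TCP stalled at z 0.0993, so the foot is home. Releasing.

Request:
{"name": "apply_moves", "arguments": {"moves": [[[0,0,-0.001],0],[[0,0,0],0]]}}

```text
time_s: 10.07
tcp_pos: [0.5724, 0.1824, 0.0993]
ee_rot: [[-0.999, -0.045, 0.001], [-0.045, 0.999, 0.0], [-0.001, 0.0, -1.0]]
wrist_force: [-1.4, -1.1, 7.3]
gripper_width: 0.133
gripper_force: 30.0
```

Request:
{"name": "apply_moves", "arguments": {"moves": [[[0,0,0],0],[[0,0,0],0],[[0,0,0],0],[[0,0,0],0],[[0,0,0],0]], "hand": 0.055}}

```text
time_s: 10.48
tcp_pos: [0.5721, 0.1823, 0.098]
ee_rot: [[-0.999, -0.044, -0.001], [-0.044, 0.999, -0.0], [0.001, -0.0, -1.0]]
wrist_force: [0.2, -0.5, 0.3]
gripper_width: 0.429
gripper_force: 0.0
```

Request:
{"name": "apply_moves", "arguments": {"moves": [[[0,0,-0.01],0],[[0,0,-0.02],0],[[0,0,-0.03],0],[[0,0,-0.03],0],[[0,0,-0.03],0]]}}

```text
time_s: 10.9
tcp_pos: [0.5722, 0.1822, 0.2206]
ee_rot: [[-0.999, -0.045, 0.0], [-0.045, 0.999, -0.0], [-0.0, -0.0, -1.0]]
wrist_force: [0.7, -0.3, 0.1]
gripper_width: 0.624
gripper_force: 0.0
```

Request:
{"name": "apply_moves", "arguments": {"moves": [[[0,-0.03,-0.01],0],[[0,-0.035,0],0],[[0,-0.035,0],0],[[0,-0.03,0],0],[[0,0,0],0]]}}

```text
time_s: 11.32
tcp_pos: [0.5777, 0.0483, 0.2297]
ee_rot: [[-0.999, -0.04, 0.0], [-0.04, 0.999, -0.001], [-0.0, -0.001, -1.0]]
wrist_force: [-0.2, 0.2, 0.4]
gripper_width: 0.632
gripper_force: 0.0
```

Run:
```python
from station import r,imaging,models
from h import *
np.set_printoptions(precision=4,suppress=True)
s=r.sense();print(s['time_s'],s['tcp_pos'],s['wrist_force'])
q=imaging.capture('side');t=imaging.capture('top');w=imaging.capture('wrist')
for p in(q,t):
  for n in('thick_gauge','clamp_floor','thin_gauge'):
    for d in models.place_of(p,n)[:4]: print(n,plane(p,np.array(d['at'])*[640,480],.02 if n!='thin_gauge' else .01)[:2],d['confidence'])
cv2.imwrite('pics/m3.png',np.hstack([cv2.resize(q['frame'][80:440,180:400],(367,600)),np.vstack([cv2.resize(t['frame'][150:290,20:260],(429,250)),cv2.resize(w['frame'],(429,350))])]))
```

```text
11.3167 [0.5777 0.0483 0.2297] [-0.1928  0.2486  0.3864]
thick_gauge [ 0.4818 -0.0398] 0.84
thick_gauge [ 0.564  -0.1368] 0.78
thick_gauge [ 0.4591 -0.222 ] 0.61
clamp_floor [0.5733 0.1813] 0.76
thick_gauge [ 0.5635 -0.1549] 0.96
thick_gauge [ 0.4612 -0.2406] 0.94
thick_gauge [ 0.4801 -0.0595] 0.58
thick_gauge [0.5708 0.1852] 0.45
clamp_floor [0.5699 0.1789] 0.59
```

View pics/m3.png

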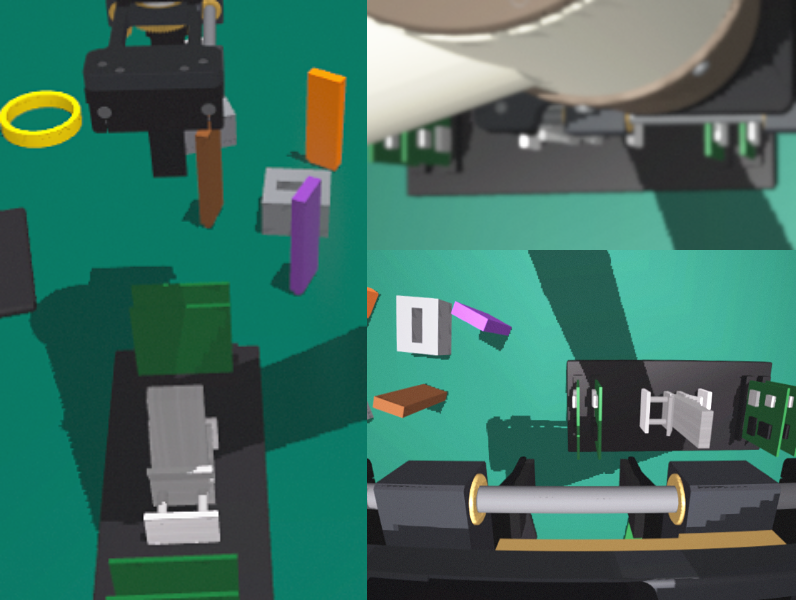

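The picture shows the gauge standing upright between the cheeks (left panel, around (180,430)), centred along them. The thick gauge's own block is empty, and nothing is touching the robot.

```bash
python3 -c "
from station import r
print(r.finish_job())"
```

```text
the job is handed in; nothing more can be done
None
```

The thick gauge is home on the clamp floor: resistance rose from about 2 N to 10 N as the tool stalled within 0.5 mm of the expected height. It is released and standing upright between the cheeks, the thin gauge was never approached, and I handed the job in at about 11.5 s without getting a verdict back.

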